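# Make up two perfume gift kits from the stock

## Task

Make up the two gift kits: the dark green gold-capped bottle and the tall aluminium flask with the white cap go into the red tray; the amber gold-capped bottle, the short aluminium flask with the black cap and the pink-lidded jar go into the blue tray. Stand each one upright on the floor of a well of its own (any well of its tray), set down gently without dropping it or knocking any of them over. Leave the clear bottle and the beaker standing where they are.

Things in the scene. Friction and masses are not known exactly. Their poses are not given: they have to be found in the camera images.
- red_tray: Red open moulded packing tray, 140 x 72 mm outside and 20 mm high, fixed to the table. Two square wells in one row along the tray's own y axis, each 64 x 64 mm inside, 68 mm from centre to centre, with centres at y = -34 and +34 mm, x = 0; outer walls and dividers 4 mm thick and 20 mm high, well floors 4 mm above the table. Origin at the centre of the tray's underside.
- blue_tray: Blue open moulded packing tray, 208 x 72 mm outside and 20 mm high, fixed to the table. Three square wells in one row along the tray's own y axis, each 64 x 64 mm inside, 68 mm from centre to centre, with centres at y = -68, 0 and +68 mm, x = 0; outer walls and dividers 4 mm thick and 20 mm high, well floors 4 mm above the table. Origin at the centre of the tray's underside.
- green_bottle: Dark green glass perfume bottle with a gold cap. Round body 40 mm in diameter with straight sides up to 58 mm, short shoulder, cap 22 mm in diameter; 88 mm high in all. Loose and upright; origin at the centre of its underside, z up along its axis; its yaw means nothing.
- amber_bottle: Brown amber glass perfume bottle with a gold cap. Round body 40 mm in diameter with straight sides up to 58 mm, short shoulder, cap 22 mm in diameter; 88 mm high in all. Loose and upright; origin at the centre of its underside, z up along its axis; its yaw means nothing.
- tall_flask: Tall bare aluminium flask with a white cap. Round body 42 mm in diameter with straight sides up to 74 mm, cap 28 mm in diameter; 106 mm high in all. Loose and upright; origin at the centre of its underside, z up along its axis; its yaw means nothing.
- short_flask: Short bare aluminium flask with a black cap. Round body 42 mm in diameter with straight sides up to 56 mm, cap 28 mm in diameter; 90 mm high in all. Loose and upright; origin at the centre of its underside, z up along its axis; its yaw means nothing.
- jar: Squat white cream jar with a pink lid of the same width. Plain cylinder 46 mm in diameter, 58 mm high (the lid is its upper 22 mm and does not come off). Loose and upright; origin at the centre of its underside, z up along its axis; its yaw means nothing.
- clear_bottle: Bystander, not for any kit: pale, clear-looking glass bottle with a gold cap, shaped like the green and amber ones (40 mm in diameter, 88 mm high). Loose and upright; origin at the centre of its underside, z up along its axis; its yaw means nothing.
- beaker: Bystander: empty whitish plastic beaker, 84 mm in diameter at the rim, 110 mm high, to the left (robot's +y side) of the stock. Loose and upright; origin at the centre of its underside, z up along its axis; its yaw means nothing.
There are look-alikes about, which are no part of the job. What is shaped like the green_bottle but purple is not meant. Of the things that look like the amber_bottle, take the one that is farthest to the robot's right at the start.

How it is judged:
By the outcome, as a careful person would: the job done as asked, in the order asked, and still so for the second after the job is handed in, with the robot touching nothing.
It also fails if it takes over 115 s, if anything falls off the work surface, if the arm or the gripper's body presses on something with over 40 N, if the wrist force passes 120 N, or if a joint passes its speed limit or range.

## Robot

A 6-joint arm with a two-finger parallel gripper is mounted at the origin on the work surface. World frame = base frame: x ahead of the robot, y to its left, z up, the work surface at z = 0. Lengths are in m, angles in degrees, forces in N, time in s.
With the tool pointing down it reaches from about 0.3 to 0.75 m from the base axis. Payload 8.5 kg.
Tool frame: the origin (TCP) lies at the very end of the fingers, on their centre line; the grasp point (between the pads) lies 19 mm behind it (env.grasp_offset is the distance from the TCP to the grasp point, in m); y points along the fingers, z is the direction in which the jaws open and shut, and the axes are right-handed (so a half turn about y gives the same grasp; the last joint's range is limited). The gripper opens to 85 mm and grips with 20 to 120 N. Pads are 22 mm wide; open, the fingers measure 114 mm over their backs; the gripper's body (76 mm by 85 mm) begins 54 mm behind the grasp point. The pads swing forward as they close: fully open they stand 13 mm farther back than shut.
Start: joints at [54.127, 21.807, 74.336, -0, 83.858, -12.336], TCP at [0.22, 0.504, 0.231] pointing down, gripper open.
Joint ranges: [-178.18, 178.18], [-50.72, 133.34], [12.68, 142.11], [-81.47, 261.47], [9.98, 163.14], [-165.26, 165.26]. Speed limits (degrees/s): [136.94, 136.94, 180, 180, 180, 180].

## Interface

Orientations are given as a 3x3 rotation matrix whose columns are the frame's x, y, z axes.
In Python, from rig import env gives the robot as it stands. The module is installed in compiled form; this text tells all that it offers.
- The arm moves only by the shell command python3 -m pendant 'ROWS' [FORCE]. ROWS is JSON, a list of rows, each a list of 3 entries, a list of its own where there are three numbers: the shift along the world's x, y, z as a fraction of full scale, then the turn about the world's z as a fraction of full scale, then the opening, from 0 (shut) to 1 (fully open). A call has 1 to 12 rows; each row shifts and turns the commanded pose from where the row before left it; what a row does not reach is not made up. Full scale, the value 1, is 30 mm for a shift and 5 degrees for a turn. A row lasts 1/12 s, in which the tool goes at most 41.7 mm and 7.16 degrees, less where a joint would pass 70% of its speed; a pose out of reach is approached as far as the arm can. A call with a number of a shift or a turn outside -1 to 1 is refused whole. A call with a gripper value outside its range is refused whole. The fingers move at their own pace and stop on an object; FORCE is the grip in N (left out, the last holds). Time passes only in rows, so rows that do not move let the fingers close. It gives the time, the measured TCP pose, the force and the opening at its end, in the units of the state.
- env.observe(): the state, without advancing time (a new reading comes with each control period).
- env.get_image(name): name is "scene" or "top" or "wrist"; returns (picture, depth): 400x640x3 uint8, red, green, blue; 400x640 float32, m along the optical axis (not along the pixel's ray), 0 where there is no reading.
- env.camera_model(name): a dict with "camera_matrix" (3x3 intrinsics, pixels), "R" (3x3) and "t" (3): a world point X has camera coordinates R X + t; the wrist camera has in their place "tool_from_camera" (4x4, takes a point from camera to tool coordinates, whose origin is the TCP and whose axes are the tool frame's). Camera axes: x right, y down, z forward; pixel columns grow to the right and rows downward; lengths in m; the calibration is good to about 2 mm. A picture is of the moment at which its call begins: read the wrist's pose just before it. camera_model takes no time and is no camera call.
- env.close_job(): hands the job in, once; it reports no verdict.
The state is a dict: "time_s": time; "q": joint angles; "qvel": joint speeds; "joint_efforts": joint torques, N m; "position": TCP position; "tool_rot": TCP orientation; "ft_force": force on the tool from outside, world axes, zero at the start; "wrist_torque": the same for the moment, N m; "grip_width": finger opening in m.
Only numpy, scipy, OpenCV 4.12 (cv2) and the standard library are available. Lean on these libraries where they do the work, as an engineer would, in place of code of your own. Each camera call takes 0.05 s, during which the arm holds its last target.

## Working session

There is one attempt and no reset: what is moved stays moved. The work goes in short steps, Python scripts to look and compute and a shell command to move; the robot and the scene stay as the last step left them, time stands still between calls to the robot, and variables do not carry over. Pictures are saved under pics/ and viewed, and the job is handed in when it is done.

```bash
mkdir -p pics; ls; python3 - <<'E'
from rig import env
import cv2, numpy as np
np.set_printoptions(precision=4,suppress=True)
s=env.observe(); print({k:s[k] for k in('time_s','position','tool_rot','ft_force','grip_width')}, env.grasp_offset)
for n in('scene','top','wrist'):
    im,d=env.get_image(n); cv2.imwrite(f'pics/a_{n}.png',im[...,::-1]); np.savez(f'a_{n}.npz',im=im,d=d,**env.camera_model(n))
    print(n,env.camera_model(n), (d>0).mean())
E
```

```text
pics
{'time_s': 0.0, 'position': array([0.2195, 0.504 , 0.2307]), 'tool_rot': array([[ 0.9168, -0.0009,  0.3994],
       [-0.3994, -0.0012,  0.9168],
       [-0.0003, -1.    , -0.0015]]), 'ft_force': array([ 0.1653,  0.0779, -0.0576]), 'grip_width': 0.08522193446302832} 0.0187
scene {'camera_matrix': array([[417.3785,   0.    , 322.0338],
       [  0.    , 417.3785, 192.1233],
       [  0.    ,   0.    ,   1.    ]]), 'R': array([[-0.7395,  0.6731,  0.0005],
       [ 0.416 ,  0.4576, -0.7858],
       [-0.5292, -0.5809, -0.6184]]), 't': array([ 0.3566, -0.241 ,  1.5094])} 0.9958984375
top {'camera_matrix': array([[400.6449,   0.    , 316.1151],
       [  0.    , 400.6449, 199.3138],
       [  0.    ,   0.    ,   1.    ]]), 'R': array([[-0.0032, -0.9998, -0.0216],
       [-0.9805,  0.0073, -0.1963],
       [ 0.1964,  0.0205, -0.9803]]), 't': array([0.0969, 0.5495, 0.957 ])} 0.99592578125
wrist {'camera_matrix': array([[314.6043,   0.    , 322.7712],
       [  0.    , 314.6043, 204.4917],
       [  0.    ,   0.    ,   1.    ]]), 'tool_from_camera': array([[ 0.0012,  0.9606,  0.278 , -0.0706],
       [-0.0003, -0.278 ,  0.9606, -0.1436],
       [ 1.    , -0.0013, -0.    ,  0.0009],
       [ 0.    ,  0.    ,  0.    ,  1.    ]])} 0.99606640625
```

View pics/a_scene.png

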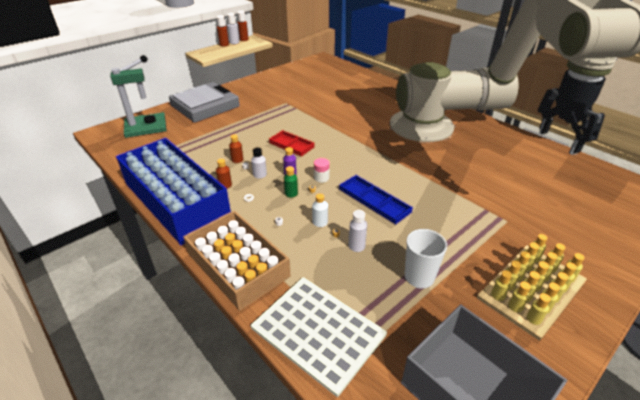

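View pics/a_top.png

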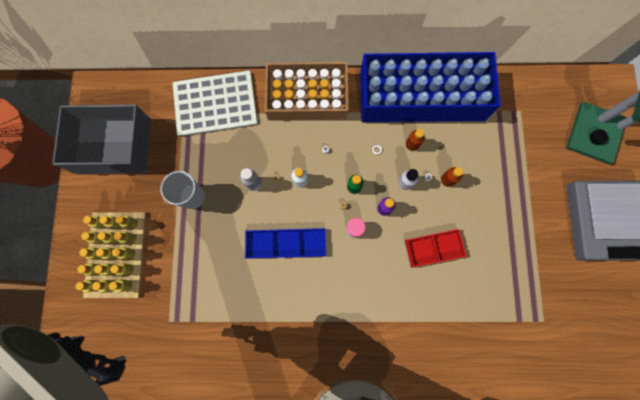

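View pics/a_wrist.png

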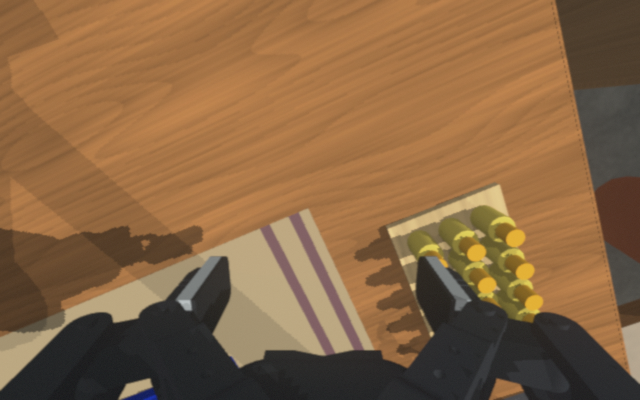

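The top view shows these candidates:
- **Green bottle:** green at (356,184). The purple look-alike is at (387,206).
- **Amber bottle:** ambers at (453,177) and (416,140). The rightmost is (453,177), since image right is -y.
- **Flasks:** tall with white cap at (249,178), short with black cap at (409,178).
- **Jar:** pink lid at (356,228).
- **Bystanders:** clear bottle at (299,177), beaker at (182,190).
- **Trays:** blue at (286,243), red at (436,248).

There is small litter around (326,149), (377,150), (344,205), (429,177) and (277,175).

Next I'll take a close crop and measure.

```bash
cat > h.py <<'E'
import numpy as np, cv2
np.set_printoptions(precision=4,suppress=True)
def cloud(n,pre='a'):
    z=np.load(f'{pre}_{n}.npz'); im,d,K=z['im'],z['d'],z['camera_matrix']
    v,u=np.mgrid[:400,:640]
    c=np.stack([(u-K[0,2])/K[0,0]*d,(v-K[1,2])/K[1,1]*d,d],-1)
    return im,d,(c-z['t'])@z['R']
E
python3 - <<'E'
from h import *
im,d,P=cloud('top'); im2,d2,P2=cloud('scene')
# approx positions from top pixel
cand=dict(green=(356,184),purple=(387,206),amberR=(453,177),amberL=(416,140),tall=(249,178),short=(409,178),jar=(356,228),clear=(299,177),beaker=(182,190))
for k,(u,v) in cand.items():
    p=P[v,u]; out=[]
    for Q,dd in((P,d),(P2,d2)):
        m=(dd>0)&(np.hypot(Q[...,0]-p[0],Q[...,1]-p[1])<(.06 if k=='beaker' else .035))&(Q[...,2]>.012)&(Q[...,2]<.14)
        q=Q[m]
        if len(q)<5: out.append(None);continue
        zt=np.percentile(q[:,2],98); cap=q[q[:,2]>zt-.008]
        bd=q[(q[:,2]<.05)]
        out.append((len(q),zt,cap[:,:2].mean(0), q[:,:2].min(0),q[:,:2].max(0)))
    print(k,p);[print('   ',o) for o in out]
t=im[120:280,170:490]; cv2.imwrite('pics/crop1.png',cv2.resize(t,(800,400),interpolation=cv2.INTER_CUBIC)[...,::-1])
# trays
hsv=cv2.cvtColor(im,cv2.COLOR_RGB2HSV)
for name,box,hr in(('red',(400,225,475,272),[(0,8),(172,180)]),('blue',(238,222,335,264),[(105,130)])):
    u0,v0,u1,v1=box; m=np.zeros(im.shape[:2],bool)
    for a,b in hr: m|=(hsv[...,0]>=a)&(hsv[...,0]<=b)
    m&=(hsv[...,1]>120); b=np.zeros_like(m); b[v0:v1,u0:u1]=1; m&=b
    q=P[m]; 
    r=cv2.minAreaRect(q[q[:,2]>.013][:,:2].astype(np.float32)); print(name,m.sum(),np.percentile(q[:,2],[2,10,50,90,98]),r)
E
```

```text
green [ 0.5837 -0.0058  0.0774]
    (236, np.float64(0.08947615354450407), array([ 0.5942, -0.0071]), array([ 0.5743, -0.0259]), array([0.6121, 0.0126]))
    (327, np.float64(0.08958513729662905), array([ 0.5989, -0.0022]), array([ 0.5802, -0.0194]), array([0.6179, 0.0182]))
purple [ 0.5266 -0.0796  0.0828]
    (246, np.float64(0.0893766647046622), array([ 0.5347, -0.0853]), array([ 0.5149, -0.1038]), array([ 0.5543, -0.0659]))
    (237, np.float64(0.08979340995496046), array([ 0.5402, -0.079 ]), array([ 0.5206, -0.0977]), array([ 0.5587, -0.0596]))
amberR [ 0.6023 -0.2498  0.0666]
    (296, np.float64(0.08864744453382443), array([ 0.6115, -0.2568]), array([ 0.5919, -0.2758]), array([ 0.631 , -0.2375]))
    (280, np.float64(0.08931941413633591), array([ 0.617 , -0.2514]), array([ 0.596 , -0.2676]), array([ 0.6355, -0.2295]))
amberL [ 0.702  -0.1635  0.063 ]
    (280, np.float64(0.08852123168078048), array([ 0.7123, -0.1685]), array([ 0.6924, -0.1862]), array([ 0.732 , -0.1488]))
    (312, np.float64(0.08912019372661845), array([ 0.7166, -0.1624]), array([ 0.6983, -0.1791]), array([ 0
[... 982 characters left out ...]
   (379, np.float64(0.09017333518603889), array([0.619, 0.142]), array([0.6014, 0.1215]), array([0.6372, 0.1616]))
beaker [0.5882 0.4552 0.0059]
    (687, np.float64(0.1107289080575451), array([0.5823, 0.4471]), array([0.5328, 0.3955]), array([0.6126, 0.4703]))
    (1341, np.float64(0.11184490877092443), array([0.5839, 0.4454]), array([0.5326, 0.3954]), array([0.6166, 0.4727]))
red 1676 [-0.0012  0.0008  0.0037  0.0187  0.0213] ((0.40808412432670593, -0.10087725520133972), (0.07188111543655396, 0.36354705691337585), 11.175646781921387)
blue 2234 [-0.0004  0.0011  0.0038  0.0183  0.0215] ((0.4171964228153229, 0.17550283670425415), (0.20600475370883942, 0.13049140572547913), 89.56863403320312)
```

View pics/crop1.png

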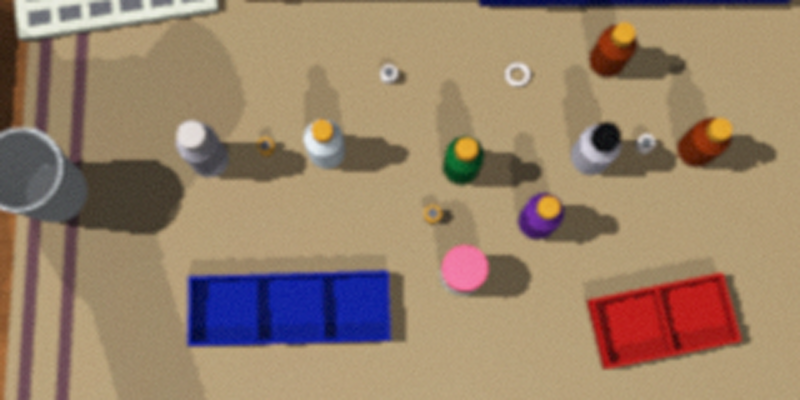

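```bash
python3 - <<'E'
from h import *
for n in('top','scene'):
    im,d,P=cloud(n); hsv=cv2.cvtColor(im,cv2.COLOR_RGB2HSV)
    for name,c,hr in(('red',(.43,-.19),[(0,6),(174,180)]),('blue',(.44,.15),[(108,128)])):
        m=np.zeros(im.shape[:2],bool)
        for a,b in hr: m|=(hsv[...,0]>=a)&(hsv[...,0]<=b)
        m&=(hsv[...,1]>130)&(np.hypot(P[...,0]-c[0],P[...,1]-c[1])<.15)&(P[...,2]<.03)&(d>0)
        nl,lab,st,_=cv2.connectedComponentsWithStats(m.astype(np.uint8),connectivity=8)
        m=lab==1+st[1:,4].argmax(); q=P[m]
        # project rays to constant z=.02 for outer rim using contour
        r=cv2.minAreaRect(q[q[:,2]>.012][:,:2].astype(np.float32)); 
        print(n,name,m.sum(),st[1:,4].max(),r, np.percentile(q[:,2],[5,50,95]))
    # litter: small things
    m=(P[...,2]>.004)&(P[...,2]<.03)&(P[...,0]>.5)&(P[...,0]<.75)&(abs(P[...,1])<.33)&(d>0)
    nl,lab,st,_=cv2.connectedComponentsWithStats(m.astype(np.uint8))
    for i in range(1,nl):
        if 4<st[i,4]<200: q=P[lab==i]; print('  lit',st[i],q.mean(0),q[:,2].max())
E
```

```text
top red 1641 1641 ((0.4295729100704193, -0.20960547029972076), (0.07181183248758316, 0.14193095266819), 11.066415786743164) [0.     0.0037 0.0199]
top blue 2208 2208 ((0.44373035430908203, 0.1750113070011139), (0.07192332297563553, 0.20725391805171967), 1.2166868448257446) [0.0004 0.0037 0.0198]
  lit [406 139  15  12  55] [ 0.7005 -0.1597  0.0168] 0.029657353987655507
  lit [323 146   6   8  38] [0.6964 0.0688 0.0135] 0.018605336625480938
  lit [373 146   3   4   5] [ 0.7032 -0.0622  0.0056] 0.006751622969020328
  lit [273 175   7   7  39] [0.6169 0.2014 0.0133] 0.01874004039296236
  lit [425 174   7   8  42] [ 0.6164 -0.2018  0.0127] 0.01879712633268599
  lit [442 174  13  13  50] [ 0.602 -0.246  0.018] 0.02994768487919871
  lit [247 179  15  12  43] [0.5927 0.2538 0.0173] 0.02911862471706823
  lit [399 178  15  12  44] [ 0.5936 -0.1349  0.0166] 0.02899348114299436
  lit [294 181  15   6  34] [0.598  0.1333 0.0183] 0.029661733949632146
  lit [348 188  13   6  26] [ 0.5783 -0.0034  0.0167] 0.029237192378355675
  lit [340 202   7   8  41] [0.5418 0.0245 0.014 ] 0.01847699840248253
  
[... 699 characters left out ...]
] [ 0.5314 -0.065   0.0185] 0.029573898864034755
  lit [314 172   7  10  43] [0.5032 0.0014 0.0174] 0.029297977024655156
  lit [218 177  16  11  74] [ 0.717  -0.1493  0.0186] 0.029770707785787047
  lit [285 186  14  12 104] [0.6054 0.0083 0.0167] 0.02969184803677886
  lit [310 186   6   7  36] [0.5474 0.0308 0.013 ] 0.018815733231132493
  lit [245 195   9   6  28] [ 0.701  -0.0666  0.0063] 0.008683981149263862
  lit [313 216  15  12 107] [0.6267 0.1515 0.0172] 0.029347172311690903
  lit [276 218   7   8  46] [0.7023 0.0756 0.0133] 0.018963712069621337
  lit [333 229   7   8  50] [0.6228 0.2072 0.0135] 0.019726837183303942
  lit [347 238  19  14 132] [0.6207 0.2761 0.0174] 0.02972601140138383
```

```bash
python3 -m pendant '[[[0.7,-0.94,0],-0.74,1],[[0.7,-0.94,0],-0.74,1],[[0.7,-0.94,0],-0.74,1],[[0.7,-0.94,0],-0.74,1],[[0.7,-0.94,0],-0.74,1],[[0.7,-0.94,0],-0.74,1],[[0.7,-0.94,0],-0.74,1],[[0.7,-0.94,0],-0.74,1],[[0.7,-0.94,0],-0.74,1],[[0.7,-0.94,0],-0.74,1],[[0.7,-0.94,0],-0.74,1],[[0.7,-0.94,0],-0.74,1]]' 40
```

```text
time_s: 1.15
position: [0.4723, 0.1642, 0.2312]
tool_rot: [[0.373, -0.0, 0.928], [-0.928, 0.0, 0.373], [-0.0, -1.0, -0.0]]
ft_force: [0.5, -0.0, 1.1]
grip_width: 0.0855
```

```bash
python3 -m pendant '[[[0.7,-0.94,0],-0.74,1],[[0.7,-0.94,0],-0.74,1],[[0.7,-0.94,0],-0.74,1],[[0.7,-0.94,0],-0.74,1],[[0.6,-0.9,0],-0.74,1],[[0.6,-0.8,0],-0.7,1],[[0,0,0],0,1]]' 40
cat >> h.py <<'E'
def wcloud(env):
    s=env.observe(); im,d=env.get_image('wrist'); m=env.camera_model('wrist'); K=m['camera_matrix'];T=m['tool_from_camera']
    v,u=np.mgrid[:400,:640]
    c=np.stack([(u-K[0,2])/K[0,0]*d,(v-K[1,2])/K[1,1]*d,d],-1)
    t=c@T[:3,:3].T+T[:3,3]
    return s,im,d,t@np.array(s['tool_rot']).T+np.array(s['position'])
def tops(d,P,lo=.05,hi=.12,box=(.35,.8,-.35,.35)):
    m=(P[...,2]>lo)&(P[...,2]<hi)&(P[...,0]>box[0])&(P[...,0]<box[1])&(P[...,1]>box[2])&(P[...,1]<box[3])&(d>0)
    n,lab,st,c=cv2.connectedComponentsWithStats(m.astype(np.uint8))
    for i in range(1,n):
        if st[i,4]<40: continue
        q=P[lab==i]; zt=np.percentile(q[:,2],97); k=q[q[:,2]>zt-.006]
        print(c[i].round(),st[i,4],'ztop',zt.round(4),'capmid',((k.min(0)+k.max(0))/2)[:2],'size',(k.max(0)-k.min(0))[:2])
E
python3 - <<'E'
from h import *
from rig import env
s,im,d,P=wcloud(env); cv2.imwrite('pics/w1.png',im[...,::-1])
print(s['time_s'],s['position'],s['tool_rot'][:,2]); tops(d,P)
E
```

```text
time_s: 1.73
position: [0.5938, -0.0023, 0.2301]
tool_rot: [[-0.006, -0.0, 1.0], [-1.0, -0.001, -0.006], [0.001, -1.0, -0.0]]
ft_force: [-0.7, -0.5, -0.4]
grip_width: 0.0853
1.7333 [ 0.5938 -0.0023  0.2301] [ 1.     -0.0061 -0.0003]
[532.  85.] 2178 ztop 0.0621 capmid [0.7944 0.0872] size [0.011 0.153]
[347.  34.] 1718 ztop 0.09 capmid [0.6165 0.1381] size [0.021  0.0212]
[215. 186.] 1584 ztop 0.0602 capmid [ 0.4826 -0.0031] size [0.0455 0.0452]
[326. 188.] 1164 ztop 0.0898 capmid [ 0.5971 -0.005 ] size [0.0208 0.02  ]
[510. 259.] 4069 ztop 0.1014 capmid [ 0.7893 -0.0826] size [0.0213 0.1084]
[272. 260.] 1148 ztop 0.0897 capmid [ 0.5379 -0.0835] size [0.0211 0.0216]
[336. 309.] 1318 ztop 0.0917 capmid [ 0.6086 -0.143 ] size [0.0265 0.0278]
[420. 324.] 468 ztop 0.0881 capmid [ 0.7078 -0.1635] size [0.0061 0.0123]
[496. 391.] 159 ztop 0.1019 capmid [ 0.782 -0.222] size [0.006  0.0319]
```

View pics/w1.png

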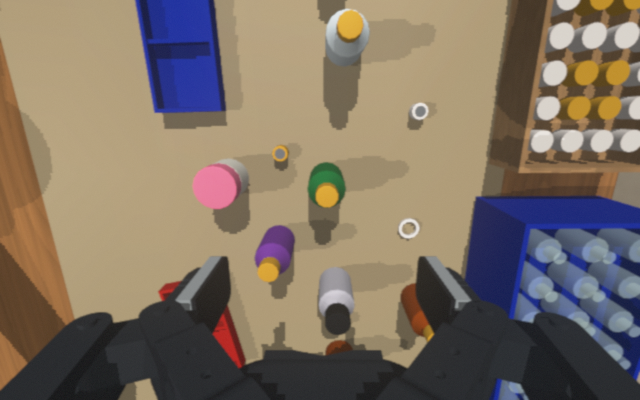

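The wrist view shows green at (326,188), jar (217,186), purple (272,262), short flask (336,310) and clear bottle (347,34). Its positions match the mean of the top and scene cameras to within about 1 mm. I'll go down on the green bottle and grip it.

```bash
python3 -m pendant '[[[0.1,-0.09,-0.8],0,1],[[0,0,-1],0,1],[[0,0,-1],0,1],[[0,0,-1],0,1],[[0,0,-1],0,1],[[0,0,-1],0,1],[[0,0,-0.6],0,1],[[0,0,-0.35],0,1],[[0,0,0],0,1],[[0,0,0],0,0],[[0,0,0],0,0],[[0,0,0],0,0]]' 40; python3 -m pendant '[[[0,0,0],0,0],[[0,0,0],0,0],[[0,0,0],0,0],[[0,0,0],0,0]]'
```

```text
time_s: 2.78
position: [0.5953, -0.0006, 0.0303]
tool_rot: [[0.002, 0.003, 1.0], [-1.0, -0.001, 0.002], [0.001, -1.0, 0.003]]
ft_force: [0.6, 0.2, 0.1]
grip_width: 0.0518
time_s: 3.12
position: [0.5953, -0.0008, 0.0303]
tool_rot: [[0.001, 0.002, 1.0], [-1.0, -0.0, 0.001], [0.0, -1.0, 0.002]]
ft_force: [-0.3, 0.2, 6.3]
grip_width: 0.0389
```

```bash
python3 -m pendant '[[[0,0,0.4],0,0],[[0,0,0.8],0,0],[[0,0,1],0,0],[[0,0,1],0,0],[[0,0,0.8],0,0],[[-0.33,-0.5,0],0.14,0],[[-0.65,-0.98,0],0.28,0],[[-0.65,-0.98,0],0.28,0],[[-0.65,-0.98,0],0.28,0],[[-0.65,-0.98,0],0.28,0],[[-0.65,-0.98,0],0.28,0],[[-0.65,-0.98,0],0.28,0]]'; python3 -m pendant '[[[-0.65,-0.98,0],0.28,0],[[-0.33,-0.5,0],0.14,0],[[0,0,0],0,0],[[0,0,0],0,0]]'
python3 - <<'E'
from h import *
from rig import env
s,im,d,P=wcloud(env); cv2.imwrite('pics/w2.png',im[...,::-1])
im,d=env.get_image('top'); cv2.imwrite('pics/t2.png',cv2.resize(im[120:320,230:550],(800,500))[...,::-1])
print(env.observe()['position'],env.observe()['ft_force'],env.observe()['grip_width'])
E
```

```text
time_s: 4.12
position: [0.4666, -0.1932, 0.1494]
tool_rot: [[0.161, 0.001, 0.987], [-0.987, -0.001, 0.161], [0.001, -1.0, 0.001]]
ft_force: [1.5, -0.7, -0.0]
grip_width: 0.0387
time_s: 4.45
position: [0.438, -0.237, 0.1493]
tool_rot: [[0.193, 0.001, 0.981], [-0.981, -0.0, 0.193], [0.0, -1.0, 0.001]]
ft_force: [-0.2, 0.3, -0.6]
grip_width: 0.0386
[ 0.4387 -0.2358  0.1491] [ 0.5381  0.1937 -0.2177] 0.0386724751618954
```

View pics/w2.png

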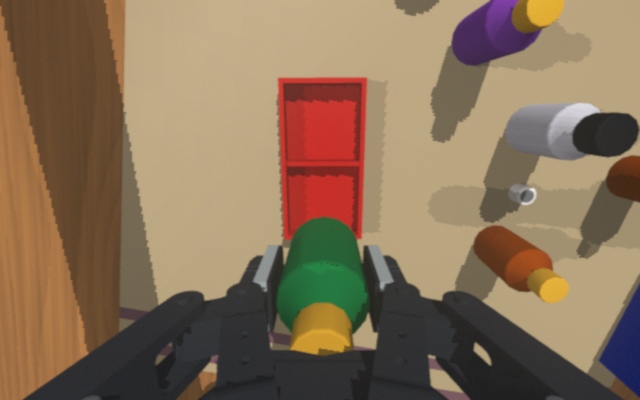

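View pics/t2.png

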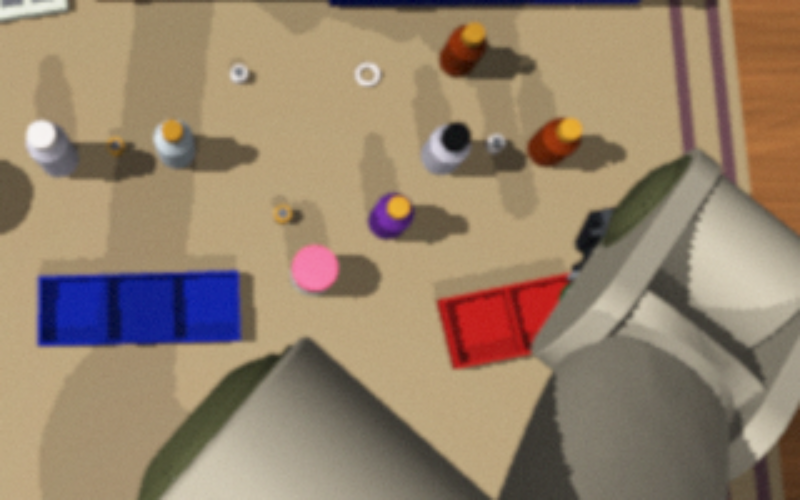

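The top view shows green is the only bottle gone, and everything else is still standing. The wrist view shows the red tray at (280-366, 78-238) with the bottle over its near well. I'll check the tray pose in the wrist depth before lowering.

```bash
cat >> h.py <<'E'
def tray(im,d,P,hr,c,rad=.15):
    hsv=cv2.cvtColor(im,cv2.COLOR_RGB2HSV); m=np.zeros(im.shape[:2],bool)
    for a,b in hr: m|=(hsv[...,0]>=a)&(hsv[...,0]<=b)
    m&=(hsv[...,1]>130)&(np.hypot(P[...,0]-c[0],P[...,1]-c[1])<rad)&(P[...,2]<.03)&(d>0)
    q=P[m]; print('rim/floor z',np.percentile(q[q[:,2]>.013][:,2],50),np.percentile(q[q[:,2]<.01][:,2],50))
    print(cv2.minAreaRect(q[q[:,2]>.013][:,:2].astype(np.float32)))
RED=[(0,6),(174,180)]; BLUE=[(108,128)]
E
python3 - <<'E'
from h import *
from rig import env
s,im,d,P=wcloud(env); print(s['position'])
tray(im,d,P,RED,(.43,-.21))
h=cv2.cvtColor(im,cv2.COLOR_RGB2HSV); m=(h[...,0]>55)&(h[...,0]<85)&(h[...,1]>120)&(d<.3); q=P[m]; print('bottle',q.min(0),q.max(0))
lo=q[q[:,2]<np.percentile(q[:,2],25)]; print(lo.min(0),lo.max(0))
E
```

```text
[ 0.4387 -0.2358  0.1491]
rim/floor z 0.02060486757353458 0.004952471607536049
((0.432319700717926, -0.20809106528759003), (0.07214242219924927, 0.1394430696964264), 11.180724143981934)
bottle [ 0.4207 -0.2539  0.1235] [ 0.4584 -0.1657  0.2926]
[ 0.4221 -0.2331  0.1235] [ 0.4555 -0.2204  0.1634]
```

```bash
python3 -m pendant '[[[0,-0.03,-0.5],0,0],[[0,-0.03,-1],0,0],[[0,0,-1],0,0],[[0,0,-0.7],0,0],[[0,0,-0.3],0,0],[[0,0,-0.15],0,0],[[0,0,-0.07],0,0],[[0,0,0],0,0],[[0,0,0],0,0]]'; python3 -m pendant '[[[0,0,-0.05],0,0],[[0,0,0],0,0]]'
```

```text
time_s: 5.35
position: [0.4389, -0.2385, 0.0382]
tool_rot: [[0.196, 0.002, 0.981], [-0.981, -0.001, 0.196], [0.002, -1.0, 0.001]]
ft_force: [0.2, -0.0, -0.9]
grip_width: 0.0385
time_s: 5.52
position: [0.4385, -0.2384, 0.0362]
tool_rot: [[0.195, 0.001, 0.981], [-0.981, -0.001, 0.195], [0.001, -1.0, 0.001]]
ft_force: [0.1, -0.3, -0.4]
grip_width: 0.0391
```

```bash
python3 -m pendant '[[[0,0,-0.03],0,0],[[0,0,0],0,0]]';  python3 -m pendant '[[[0,0,-0.03],0,0],[[0,0,0],0,0]]'; python3 -m pendant '[[[0,0,-0.03],0,0],[[0,0,0],0,0]]'
```

```text
time_s: 5.68
position: [0.4383, -0.2383, 0.0349]
tool_rot: [[0.195, 0.0, 0.981], [-0.981, -0.0, 0.195], [0.0, -1.0, 0.0]]
ft_force: [-1.3, -1.0, -0.7]
grip_width: 0.0388
time_s: 5.85
position: [0.4384, -0.2384, 0.0343]
tool_rot: [[0.195, 0.0, 0.981], [-0.981, -0.0, 0.195], [0.001, -1.0, 0.0]]
ft_force: [0.1, 0.6, 3.1]
grip_width: 0.0389
time_s: 6.02
position: [0.4386, -0.2385, 0.0342]
tool_rot: [[0.196, 0.001, 0.981], [-0.981, -0.001, 0.196], [0.001, -1.0, 0.001]]
ft_force: [-2.1, 2.4, 13.2]
grip_width: 0.0389
```

```bash
python3 -m pendant '[[[0,0,0.02],0,0],[[0,0,0],0,0.6],[[0,0,0],0,1],[[0,0,0],0,1],[[0,0,0],0,1],[[0,0,0],0,1],[[0,0,0.2],0,1],[[0,0,0.6],0,1],[[0,0,1],0,1],[[0,0,1],0,1],[[0,0,1],0,1],[[0,0,0.6],0,1]]'; python3 - <<'E'
from h import *
from rig import env
s,im,d,P=wcloud(env); print(s['position'],s['grip_width']); cv2.imwrite('pics/w3.png',im[...,::-1]); tops(d,P)
E
```

```text
time_s: 7.02
position: [0.4388, -0.2386, 0.1691]
tool_rot: [[0.195, 0.003, 0.981], [-0.981, -0.003, 0.195], [0.003, -1.0, 0.002]]
ft_force: [0.4, -0.1, 0.3]
grip_width: 0.0854
[ 0.4388 -0.2386  0.1691] 0.08536193985689881
[500.  25.] 3221 ztop 0.0899 capmid [ 0.5375 -0.0858] size [0.0226 0.0196]
[565. 128.] 3541 ztop 0.0919 capmid [ 0.6082 -0.1444] size [0.0283 0.0273]
[637. 186.] 135 ztop 0.0554 capmid [ 0.7017 -0.1741] size [0.0135 0.0227]
[323. 207.] 1861 ztop 0.0938 capmid [ 0.4403 -0.2428] size [0.0211 0.0216]
[516. 260.] 2173 ztop 0.0896 capmid [ 0.6145 -0.2565] size [0.0222 0.0212]
[636. 360.] 178 ztop 0.06 capmid [ 0.78   -0.3419] size [0.004  0.0162]
```

View pics/w3.png

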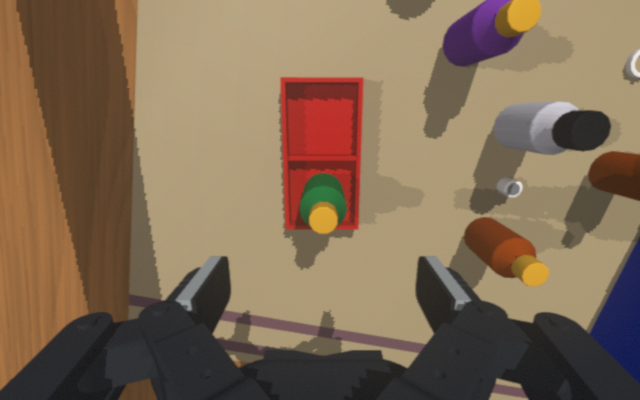

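Green stands in its well, with its top 4 mm higher than on the table. Now the tall flask.

```bash
python3 -m pendant '[[[0.16,0.47,0],-0.06,1],[[0.313,0.933,0],-0.125,1],[[0.313,0.933,0],-0.125,1],[[0.313,0.933,0],-0.125,1],[[0.313,0.933,0],-0.125,1],[[0.313,0.933,0],-0.125,1],[[0.313,0.933,0],-0.125,1],[[0.313,0.933,0],-0.125,1],[[0.313,0.933,0],-0.125,1],[[0.313,0.933,0],-0.125,1],[[0.313,0.933,0],-0.125,1],[[0.313,0.933,0],-0.125,1]]'; python3 -m pendant '[[[0.313,0.933,0],-0.125,1],[[0.313,0.933,0],-0.125,1],[[0.313,0.933,0],-0.125,1],[[0.313,0.933,0],-0.125,1],[[0.313,0.933,0],-0.125,1],[[0.313,0.933,0],-0.125,1],[[0.16,0.47,0],-0.06,1],[[0,0,0],0,1],[[0,0,0],0,1]]'; python3 - <<'E'
from h import *
from rig import env
s,im,d,P=wcloud(env); print(s['position'],s['grip_width']); cv2.imwrite('pics/w4.png',im[...,::-1]); tops(d,P,box=(.35,.75,-.1,.5))
tray(im,d,P,BLUE,(.446,.177))
E
```

```text
time_s: 8.07
position: [0.5465, 0.0853, 0.1658]
tool_rot: [[0.071, -0.0, 0.997], [-0.997, -0.0, 0.071], [0.0, -1.0, -0.0]]
ft_force: [1.1, -0.6, 0.8]
grip_width: 0.0852
time_s: 8.82
position: [0.6073, 0.2662, 0.1652]
tool_rot: [[0.002, -0.001, 1.0], [-1.0, -0.0, 0.002], [0.0, -1.0, -0.001]]
ft_force: [0.1, -0.9, -0.5]
grip_width: 0.085
[0.6073 0.2662 0.1652] 0.085015207912824
[276.  17.] 1954 ztop 0.1118 capmid [0.5744 0.3935] size [0.054  0.0108]
[324. 210.] 2616 ztop 0.1079 capmid [0.6085 0.2654] size [0.0275 0.0274]
[332. 332.] 1449 ztop 0.0888 capmid [0.6159 0.1451] size [0.0197 0.0092]
rim/floor z 0.01967291367356902 0.004990405295786066
((0.4460248649120331, 0.20820993185043335), (0.07238981127738953, 0.14445579051971436), 1.4106333255767822)
```

View pics/w4.png

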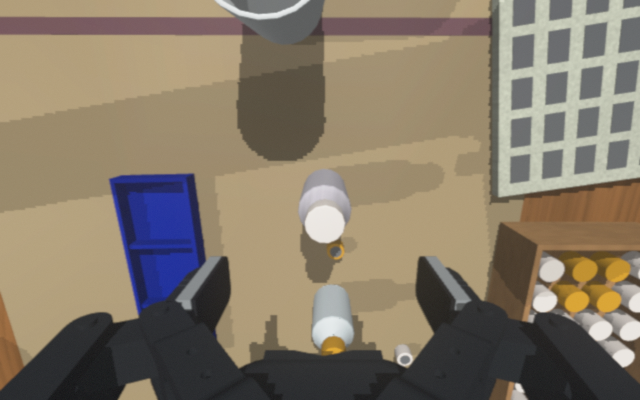

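Flask at (324,222), beaker at the top and clear bottle at (333,330). The tool is within about 1 mm of the flask axis, so I'll grip it.

```bash
python3 -m pendant '[[[0.03,-0.03,-0.6],0,1],[[0,0,-1],0,1],[[0,0,-1],0,1],[[0,0,-0.8],0,1],[[0,0,-0.45],0,1],[[0,0,-0.22],0,1],[[0,0,0],0,0],[[0,0,0],0,0],[[0,0,0],0,0],[[0,0,0],0,0],[[0,0,0],0,0],[[0,0,0],0,0]]' 40;python3 -m pendant '[[[0,0,0],0,0],[[0,0,0.2],0,0],[[0,0,0.6],0,0],[[0,0,0],0,0]]'
```

```text
time_s: 9.87
position: [0.609, 0.2649, 0.0452]
tool_rot: [[0.001, 0.002, 1.0], [-1.0, 0.0, 0.001], [-0.0, -1.0, 0.002]]
ft_force: [-1.9, -0.7, 7.3]
grip_width: 0.0409
time_s: 10.2
position: [0.6098, 0.2653, 0.0708]
tool_rot: [[0.001, 0.005, 1.0], [-1.0, 0.001, 0.001], [-0.001, -1.0, 0.005]]
ft_force: [0.9, 0.1, -0.1]
grip_width: 0.041
```

```bash
python3 -m pendant '[[[0,0,0.9],0,0],[[0,0,1],0,0],[[0,0,1],0,0],[[0,0,0.3],0,0],[[-0.2,-0.47,0],0.07,0],[[-0.396,-0.946,0],0.145,0],[[-0.396,-0.946,0],0.145,0],[[-0.396,-0.946,0],0.145,0],[[-0.396,-0.946,0],0.145,0],[[-0.396,-0.946,0],0.145,0],[[-0.396,-0.946,0],0.145,0],[[-0.396,-0.946,0],0.145,0]]';python3 -m pendant '[[[-0.396,-0.946,0],0.145,0],[[-0.396,-0.946,0],0.145,0],[[-0.396,-0.946,0],0.145,0],[[-0.396,-0.946,0],0.145,0],[[-0.396,-0.946,0],0.145,0],[[-0.396,-0.946,0],0.145,0],[[-0.396,-0.946,0],0.145,0],[[-0.2,-0.47,0],0.07,0],[[0,0,0],0,0],[[0,0,0],0,0]]'
python3 - <<'E'
from h import *
from rig import env
s,im,d,P=wcloud(env); print(s['position'],s['grip_width']); cv2.imwrite('pics/w5.png',im[...,::-1])
im,d=env.get_image('scene'); cv2.imwrite('pics/s5.png',cv2.resize(im[100:300,150:470],(800,500))[...,::-1])
E
```

```text
time_s: 11.2
position: [0.5182, 0.051, 0.1628]
tool_rot: [[0.096, -0.001, 0.995], [-0.995, 0.0, 0.096], [-0.0, -1.0, -0.001]]
ft_force: [0.3, 0.3, -0.6]
grip_width: 0.0409
time_s: 12.03
position: [0.4298, -0.1609, 0.163]
tool_rot: [[0.187, -0.0, 0.982], [-0.982, 0.001, 0.187], [-0.001, -1.0, -0.0]]
ft_force: [-0.4, -0.2, -0.7]
grip_width: 0.0405
[ 0.4298 -0.1609  0.163 ] 0.04050191150527392
```

View pics/w5.png

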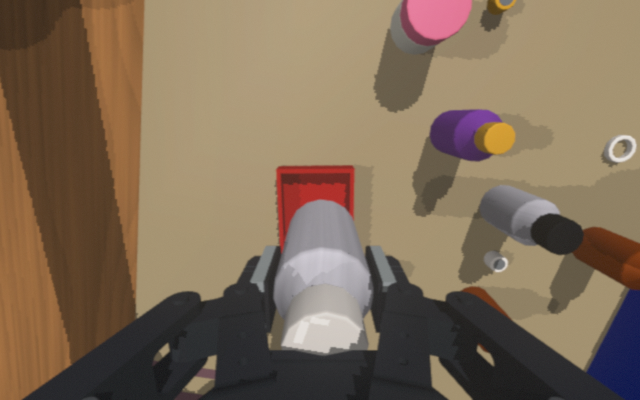

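View pics/s5.png

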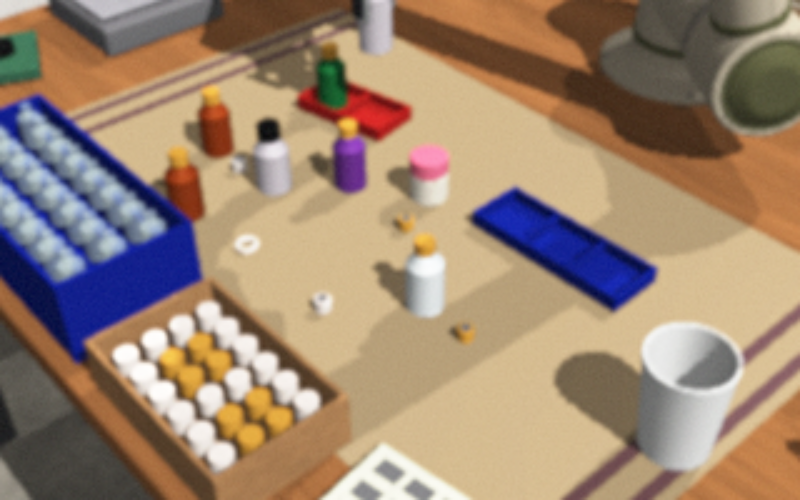

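Green stands in the red tray, with the flask held over the next well but 14 mm short in y. I'll correct that and lower it.

```bash
python3 -m pendant '[[[-0.15,-0.46,0],0.05,0],[[0,0,0],0,0],[[0,0,-0.5],0,0],[[0,0,-1],0,0],[[0,0,-1],0,0],[[0,0,-0.7],0,0],[[0,0,-0.3],0,0],[[0,0,-0.12],0,0],[[0,0,0],0,0],[[0,0,0],0,0]]'; python3 -m pendant '[[[0,0,-0.03],0,0],[[0,0,0],0,0]]';  python3 -m pendant '[[[0,0,-0.03],0,0],[[0,0,0],0,0]]'
```

```text
time_s: 12.97
position: [0.4262, -0.1742, 0.0554]
tool_rot: [[0.194, 0.001, 0.981], [-0.981, -0.0, 0.194], [0.001, -1.0, 0.001]]
ft_force: [0.2, -0.6, -0.2]
grip_width: 0.0409
time_s: 13.13
position: [0.426, -0.1745, 0.0547]
tool_rot: [[0.193, 0.001, 0.981], [-0.981, -0.001, 0.193], [0.001, -1.0, 0.001]]
ft_force: [-0.0, 0.2, -1.1]
grip_width: 0.0409
time_s: 13.3
position: [0.4257, -0.1745, 0.0534]
tool_rot: [[0.193, 0.001, 0.981], [-0.981, -0.0, 0.193], [0.0, -1.0, 0.0]]
ft_force: [-0.1, 1.0, -0.2]
grip_width: 0.0409
```

```bash
python3 -m pendant '[[[0,0,-0.07],0,0],[[0,0,0],0,0]]'; python3 -m pendant '[[[0,0,-0.03],0,0],[[0,0,0],0,0]]';python3 -m pendant '[[[0,0,-0.03],0,0],[[0,0,0],0,0]]'
```

```text
time_s: 13.47
position: [0.4255, -0.1744, 0.0508]
tool_rot: [[0.193, -0.0, 0.981], [-0.981, 0.0, 0.193], [-0.0, -1.0, -0.0]]
ft_force: [0.6, 0.7, -1.2]
grip_width: 0.0405
time_s: 13.63
position: [0.4256, -0.1745, 0.05]
tool_rot: [[0.193, -0.0, 0.981], [-0.981, 0.0, 0.193], [-0.0, -1.0, -0.0]]
ft_force: [0.3, -0.2, -1.8]
grip_width: 0.0408
time_s: 13.8
position: [0.4257, -0.1746, 0.0493]
tool_rot: [[0.193, 0.0, 0.981], [-0.981, -0.0, 0.193], [0.0, -1.0, 0.0]]
ft_force: [-0.4, -0.4, -0.7]
grip_width: 0.0408
```

```bash
python3 -m pendant '[[[0,0,-0.02],0,0],[[0,0,0],0,0]]'
```

```text
time_s: 13.97
position: [0.4257, -0.1746, 0.0492]
tool_rot: [[0.193, 0.0, 0.981], [-0.981, -0.001, 0.193], [0.001, -1.0, 0.0]]
ft_force: [-3.3, 1.2, 8.3]
grip_width: 0.0406
```

```bash
python3 -m pendant '[[[0,0,0.02],0,0],[[0,0,0],0,0.6],[[0,0,0],0,1],[[0,0,0],0,1],[[0,0,0],0,1],[[0,0,0],0,1],[[0,0,0.2],0,1],[[0,0,0.6],0,1],[[0,0,1],0,1],[[0,0,1],0,1],[[0,0,1],0,1],[[0,0,0],0,1]]'; python3 -m pendant '[[[0.45,-0.19,0],-0.16,1],[[0.9,-0.386,0],-0.32,1],[[0.9,-0.386,0],-0.32,1],[[0.9,-0.386,0],-0.32,1],[[0.9,-0.386,0],-0.32,1],[[0.9,-0.386,0],-0.32,1],[[0.9,-0.386,0],-0.32,1],[[0.45,-0.19,0],-0.16,1],[[0,0,0],0,1],[[0,0,0],0,1]]'
python3 - <<'E'
from h import *
from rig import env
s,im,d,P=wcloud(env); print(s['position'],s['grip_width']); cv2.imwrite('pics/w6.png',im[...,::-1]);tops(d,P,box=(.35,.75,-.5,.1))
im,d=env.get_image('scene'); cv2.imwrite('pics/s6.png',cv2.resize(im[100:300,150:470],(800,500))[...,::-1])
E
```

```text
time_s: 14.97
position: [0.4274, -0.1757, 0.1686]
tool_rot: [[0.193, 0.008, 0.981], [-0.981, -0.006, 0.193], [0.007, -1.0, 0.007]]
ft_force: [-0.4, -1.3, -0.7]
grip_width: 0.0854
time_s: 15.8
position: [0.6144, -0.2551, 0.1625]
tool_rot: [[-0.0, -0.001, 1.0], [-1.0, 0.001, -0.0], [-0.001, -1.0, -0.001]]
ft_force: [-0.1, -0.0, -0.9]
grip_width: 0.0857
[ 0.6144 -0.2551  0.1625] 0.0857383312721565
[314.  56.] 2828 ztop 0.0921 capmid [ 0.609 -0.144] size [0.0271 0.0277]
[460.  89.] 2762 ztop 0.0898 capmid [ 0.7156 -0.1671] size [0.0215 0.0214]
[ 51. 100.] 5460 ztop 0.1115 capmid [ 0.4309 -0.1747] size [0.019  0.0272]
[101. 192.] 2913 ztop 0.0936 capmid [ 0.4409 -0.2426] size [0.0222 0.0212]
[323. 205.] 1850 ztop 0.0898 capmid [ 0.6148 -0.2559] size [0.0206 0.0208]
```

View pics/w6.png

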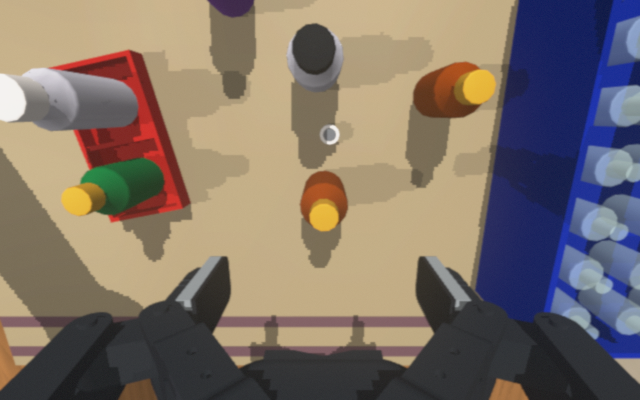

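View pics/s6.png

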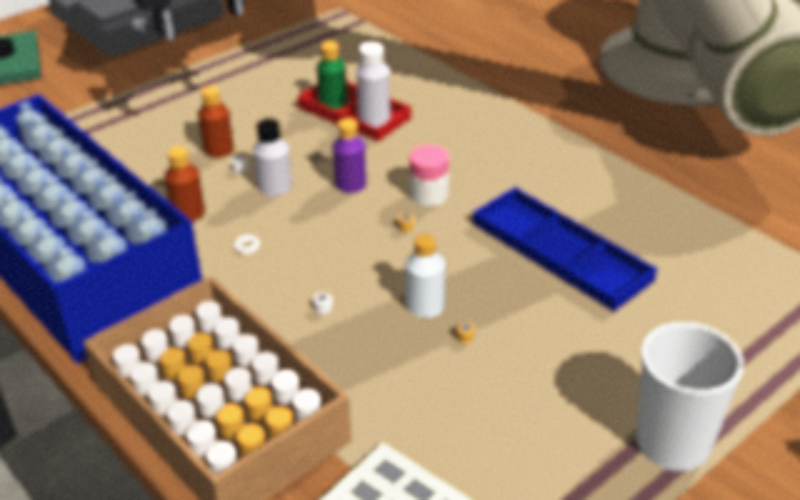

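The wrist view shows amber at (323,205). Its neighbours (other amber at 460,89; short flask at 314,56) are clear of the finger paths, and both red-tray items are standing. I'll grip the amber bottle.

```bash
python3 -m pendant '[[[0,-0.02,-0.6],0,1],[[0,0,-1],0,1],[[0,0,-1],0,1],[[0,0,-1],0,1],[[0,0,-0.55],0,1],[[0,0,-0.28],0,1],[[0,0,0],0,0],[[0,0,0],0,0],[[0,0,0],0,0],[[0,0,0],0,0],[[0,0,0],0,0],[[0,0,0],0,0]]' 40;python3 -m pendant '[[[0,0,0],0,0],[[0,0,0],0,0]]';python3 -m pendant '[[[0,0,0.3],0,0],[[0,0,0.9],0,0],[[0,0,1],0,0],[[0,0,1],0,0],[[0,0,0.8],0,0],[[0,0,0],0,0]]'
```

```text
time_s: 16.9
position: [0.6151, -0.2563, 0.0323]
tool_rot: [[-0.001, 0.002, 1.0], [-1.0, -0.002, -0.001], [0.002, -1.0, 0.002]]
ft_force: [-1.7, 0.8, 6.0]
grip_width: 0.0385
time_s: 17.07
position: [0.6152, -0.2563, 0.0324]
tool_rot: [[-0.001, 0.002, 1.0], [-1.0, -0.002, -0.001], [0.002, -1.0, 0.002]]
ft_force: [-1.8, 0.7, 5.5]
grip_width: 0.0384
time_s: 17.57
position: [0.6164, -0.2569, 0.1574]
tool_rot: [[-0.001, 0.009, 1.0], [-1.0, -0.006, -0.001], [0.006, -1.0, 0.009]]
ft_force: [1.0, 0.2, -0.2]
grip_width: 0.0383
```

```bash
python3 -m pendant '[[[-0.17,0.49,0],0.02,0],[[-0.335,0.98,0],0.02,0],[[-0.335,0.98,0],0.02,0],[[-0.335,0.98,0],0.02,0],[[-0.335,0.98,0],0.02,0],[[-0.335,0.98,0],0.02,0],[[-0.335,0.98,0],0.02,0],[[-0.335,0.98,0],0.02,0],[[-0.335,0.98,0],0.02,0],[[-0.335,0.98,0],0.02,0],[[-0.335,0.98,0],0.02,0],[[-0.335,0.98,0],0.02,0]]';python3 -m pendant '[[[-0.335,0.98,0],0.02,0],[[-0.335,0.98,0],0.02,0],[[-0.335,0.98,0],0.02,0],[[-0.335,0.98,0],0.02,0],[[-0.335,0.98,0],0,0],[[-0.17,0.49,0],0,0],[[0,0,0],0,0],[[0,0,0],0,0]]'
python3 - <<'E'
from h import *
from rig import env
s,im,d,P=wcloud(env); print(s['position'],s['grip_width']); cv2.imwrite('pics/w7.png',im[...,::-1]);tray(im,d,P,BLUE,(.446,.177))
im,d=env.get_image('scene'); cv2.imwrite('pics/s7.png',cv2.resize(im[100:300,150:470],(800,500))[...,::-1])
E
```

```text
time_s: 18.57
position: [0.4982, 0.0835, 0.1507]
tool_rot: [[0.02, 0.0, 1.0], [-1.0, -0.0, 0.02], [0.0, -1.0, 0.0]]
ft_force: [0.8, -0.2, -0.6]
grip_width: 0.0383
time_s: 19.23
position: [0.4434, 0.2442, 0.1506]
tool_rot: [[0.029, 0.0, 1.0], [-1.0, -0.0, 0.029], [0.0, -1.0, 0.0]]
ft_force: [0.8, 0.2, 0.2]
grip_width: 0.0384
[0.4434 0.2442 0.1506] 0.03838434792255374
rim/floor z 0.020756239574399454 0.004974445247769993
((0.44630998373031616, 0.17987801134586334), (0.07048124819993973, 0.20055919885635376), 1.3741453886032104)
```

View pics/w7.png

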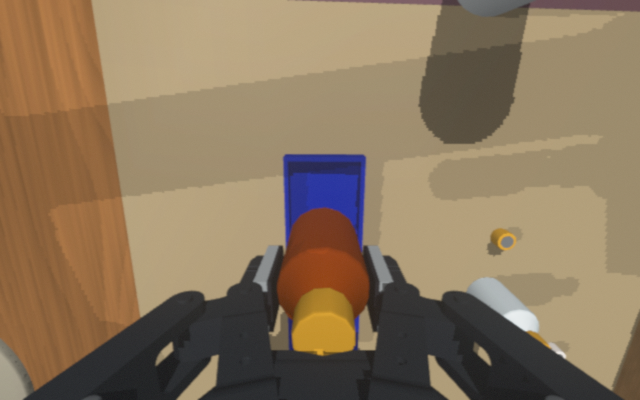

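View pics/s7.png

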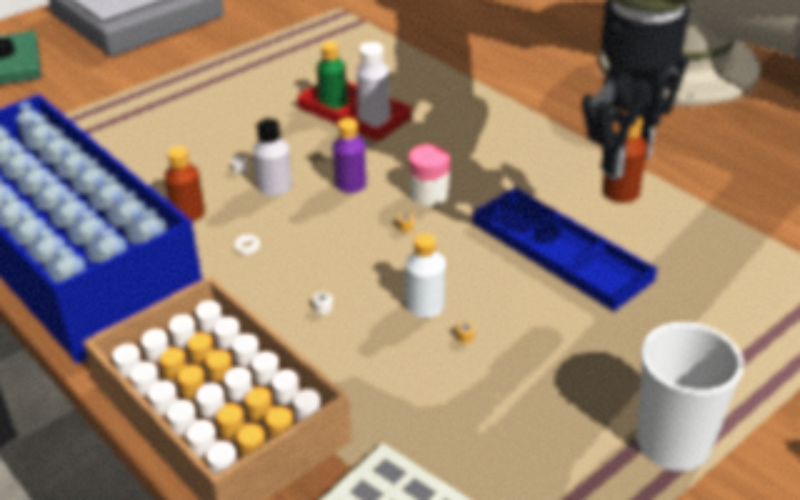

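Amber is over the +y blue well, everything else is undisturbed, and the tray's measured pose is unchanged. I'll lower it.

```bash
python3 -m pendant '[[[0.03,0,-0.5],0,0],[[0,0,-1],0,0],[[0,0,-1],0,0],[[0,0,-0.7],0,0],[[0,0,-0.3],0,0],[[0,0,-0.15],0,0],[[0,0,-0.07],0,0],[[0,0,0],0,0],[[0,0,0],0,0]]'; python3 -m pendant '[[[0,0,-0.03],0,0],[[0,0,0],0,0]]';  python3 -m pendant '[[[0,0,-0.02],0,0],[[0,0,0],0,0]]'
```

```text
time_s: 20.08
position: [0.4452, 0.2439, 0.0398]
tool_rot: [[0.027, 0.002, 1.0], [-1.0, 0.001, 0.027], [-0.0, -1.0, 0.002]]
ft_force: [0.2, -0.0, -1.5]
grip_width: 0.0386
time_s: 20.25
position: [0.4448, 0.2439, 0.0384]
tool_rot: [[0.027, 0.001, 1.0], [-1.0, 0.0, 0.027], [-0.0, -1.0, 0.001]]
ft_force: [0.3, 0.0, 0.1]
grip_width: 0.0388
time_s: 20.42
position: [0.4446, 0.2439, 0.0374]
tool_rot: [[0.027, 0.0, 1.0], [-1.0, 0.0, 0.027], [-0.0, -1.0, 0.0]]
ft_force: [0.4, -0.2, -0.6]
grip_width: 0.0388
```

```bash
python3 -m pendant '[[[0,0,-0.02],0,0],[[0,0,0],0,0]]';  python3 -m pendant '[[[0,0,-0.02],0,0],[[0,0,0],0,0]]'
```

```text
time_s: 20.58
position: [0.4445, 0.2439, 0.0366]
tool_rot: [[0.027, -0.0, 1.0], [-1.0, -0.0, 0.027], [0.0, -1.0, -0.0]]
ft_force: [-0.6, -0.9, -0.4]
grip_width: 0.0383
time_s: 20.75
position: [0.4446, 0.2439, 0.0363]
tool_rot: [[0.027, 0.0, 1.0], [-1.0, 0.0, 0.027], [-0.0, -1.0, 0.0]]
ft_force: [-1.4, -0.5, 3.4]
grip_width: 0.0388
```

```bash
python3 -m pendant '[[[0,0,-0.02],0,0],[[0,0,0],0,0]]'
```

```text
time_s: 20.92
position: [0.4446, 0.2439, 0.0363]
tool_rot: [[0.027, 0.001, 1.0], [-1.0, 0.0, 0.027], [-0.0, -1.0, 0.001]]
ft_force: [-3.5, -0.1, 10.2]
grip_width: 0.0388
```

```bash
python3 -m pendant '[[[0,0,0.02],0,0],[[0,0,0],0,0.6],[[0,0,0],0,1],[[0,0,0],0,1],[[0,0,0],0,1],[[0,0,0],0,1],[[0,0,0.2],0,1],[[0,0,0.6],0,1],[[0,0,1],0,1],[[0,0,1],0,1],[[0,0,1],0,1],[[0,0,0.1],0,1]]'; python3 -m pendant '[[[0.2,-0.49,0],0,1],[[0.42,-0.99,0],-0.03,1],[[0.42,-0.99,0],-0.03,1],[[0.42,-0.99,0],-0.03,1],[[0.42,-0.99,0],-0.03,1],[[0.42,-0.99,0],-0.03,1],[[0.42,-0.99,0],-0.03,1],[[0.42,-0.99,0],-0.03,1],[[0.42,-0.99,0],-0.03,1],[[0.42,-0.99,0],-0.03,1],[[0.42,-0.99,0],0,1],[[0.42,-0.99,0],0,1]]';python3 -m pendant '[[[0.42,-0.99,0],0,1],[[0.2,-0.49,0],0,1],[[0,0,0],0,1],[[0,0,0],0,1]]'
python3 - <<'E'
from h import *
from rig import env
s,im,d,P=wcloud(env); print(s['position'],s['grip_width']); cv2.imwrite('pics/w8.png',im[...,::-1]);tops(d,P,box=(.35,.75,-.5,.1))
im,d=env.get_image('scene'); cv2.imwrite('pics/s8.png',cv2.resize(im[100:300,150:470],(800,500))[...,::-1])
E
```

```text
time_s: 21.92
position: [0.4464, 0.2445, 0.1583]
tool_rot: [[0.027, 0.009, 1.0], [-1.0, 0.002, 0.027], [-0.002, -1.0, 0.009]]
ft_force: [0.7, -0.4, 0.9]
grip_width: 0.0856
time_s: 22.92
position: [0.5893, -0.0991, 0.1528]
tool_rot: [[0.003, -0.0, 1.0], [-1.0, 0.0, 0.003], [-0.0, -1.0, -0.0]]
ft_force: [0.1, -0.3, 1.0]
grip_width: 0.0857
time_s: 23.25
position: [0.6074, -0.1423, 0.1524]
tool_rot: [[0.002, -0.001, 1.0], [-1.0, 0.001, 0.002], [-0.001, -1.0, -0.001]]
ft_force: [-0.2, 0.3, -0.1]
grip_width: 0.0854
[ 0.6074 -0.1423  0.1524] 0.0853522460462501
[140.  21.] 2889 ztop 0.0603 capmid [ 0.4828 -0.0123] size [0.0461 0.0284]
[228. 132.] 2458 ztop 0.0899 capmid [ 0.5382 -0.084 ] size [0.021  0.0209]
[324. 211.] 2352 ztop 0.0918 capmid [ 0.6088 -0.1435] size [0.0272 0.027 ]
[458. 239.] 2341 ztop 0.0896 capmid [ 0.7153 -0.1667] size [0.0219 0.0213]
[ 79. 256.] 4895 ztop 0.1116 capmid [ 0.4254 -0.1741] size [0.0292 0.028 ]
[129. 307.] 834 ztop 0.0746 capmid [ 0.4416 -0.2312] size [0.0218 0.0075]
```

View pics/w8.png

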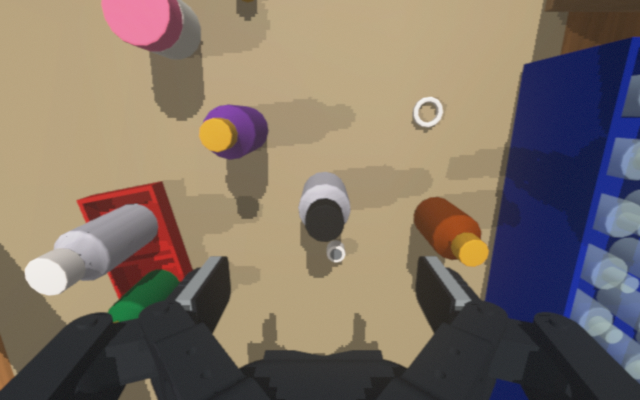

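View pics/s8.png

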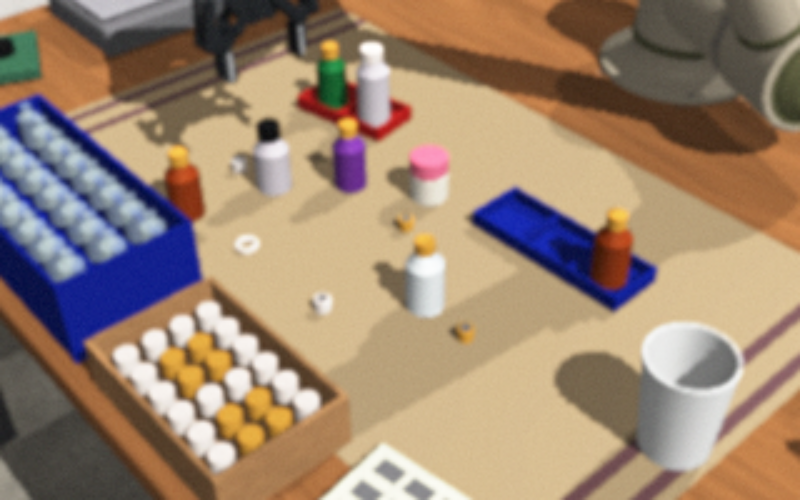

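Amber stands in the blue tray at (612,250) in the scene crop, and the short flask is centred under the tool at (324,211). I'll grip it.

```bash
python3 -m pendant '[[[0.05,-0.04,-0.6],0,1],[[0,0,-1],0,1],[[0,0,-1],0,1],[[0,0,-0.75],0,1],[[0,0,-0.5],0,1],[[0,0,-0.33],0,1],[[0,0,0],0,1],[[0,0,0],0,0],[[0,0,0],0,0],[[0,0,0],0,0],[[0,0,0],0,0],[[0,0,0],0,0]]' 40;python3 -m pendant '[[[0,0,0],0,0],[[0,0,0],0,0],[[0,0,0],0,0]]';python3 -m pendant '[[[0,0,0.3],0,0],[[0,0,0.9],0,0],[[0,0,1],0,0],[[0,0,1],0,0],[[0,0,0.8],0,0],[[0,0,0],0,0]]'
```

```text
time_s: 24.35
position: [0.6096, -0.1432, 0.029]
tool_rot: [[0.003, 0.002, 1.0], [-1.0, -0.001, 0.003], [0.001, -1.0, 0.002]]
ft_force: [-2.4, 1.0, 6.5]
grip_width: 0.0407
time_s: 24.6
position: [0.6096, -0.1432, 0.029]
tool_rot: [[0.003, 0.002, 1.0], [-1.0, -0.001, 0.003], [0.001, -1.0, 0.002]]
ft_force: [-1.0, 0.5, 5.9]
grip_width: 0.0406
time_s: 25.1
position: [0.6111, -0.1439, 0.1539]
tool_rot: [[0.003, 0.009, 1.0], [-1.0, -0.004, 0.003], [0.004, -1.0, 0.009]]
ft_force: [1.1, 0.6, -0.3]
grip_width: 0.0409
```

```bash
python3 -m pendant '[[[-0.25,0.485,0],0.03,0],[[-0.494,0.97,0],0.03,0],[[-0.494,0.97,0],0.03,0],[[-0.494,0.97,0],0.03,0],[[-0.494,0.97,0],0.03,0],[[-0.494,0.97,0],0.03,0],[[-0.494,0.97,0],0.03,0],[[-0.494,0.97,0],0.03,0],[[-0.494,0.97,0],0,0],[[-0.494,0.97,0],0,0],[[-0.494,0.97,0],0,0],[[-0.25,0.485,0],0,0]]';python3 -m pendant '[[[0,0,0],0,0],[[0,0,0],0,0]]'
python3 - <<'E'
from h import *
from rig import env
s,im,d,P=wcloud(env); print(s['position'],s['grip_width']); cv2.imwrite('pics/w9.png',im[...,::-1]);tops(d,P,box=(.35,.55,.2,.3))
E
```

```text
time_s: 26.1
position: [0.4439, 0.1793, 0.1478]
tool_rot: [[0.026, -0.001, 1.0], [-1.0, 0.001, 0.026], [-0.001, -1.0, -0.001]]
ft_force: [0.4, -0.1, -1.5]
grip_width: 0.0405
time_s: 26.27
position: [0.4458, 0.1773, 0.1478]
tool_rot: [[0.026, 0.0, 1.0], [-1.0, -0.0, 0.026], [0.0, -1.0, 0.0]]
ft_force: [0.4, -0.2, -0.8]
grip_width: 0.0406
[0.4458 0.1773 0.1478] 0.04064909199040485
[323. 120.] 2535 ztop 0.0939 capmid [0.4447 0.2439] size [0.021  0.0208]
```

View pics/w9.png

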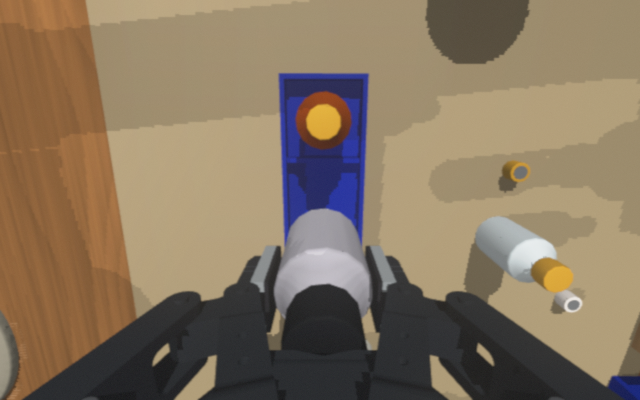

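Amber stands upright and centred in its well at (323,120), and the flask hangs over the middle well. I'll lower it.

```bash
python3 -m pendant '[[[0,-0.02,-0.5],0,0],[[0,0,-1],0,0],[[0,0,-1],0,0],[[0,0,-0.7],0,0],[[0,0,-0.3],0,0],[[0,0,-0.15],0,0],[[0,0,-0.07],0,0],[[0,0,0],0,0],[[0,0,0],0,0]]'; python3 -m pendant '[[[0,0,-0.03],0,0],[[0,0,0],0,0]]';  python3 -m pendant '[[[0,0,-0.03],0,0],[[0,0,0],0,0]]'
```

```text
time_s: 27.07
position: [0.4468, 0.1763, 0.037]
tool_rot: [[0.024, 0.002, 1.0], [-1.0, 0.0, 0.024], [-0.0, -1.0, 0.002]]
ft_force: [-0.2, -0.7, -0.8]
grip_width: 0.0408
time_s: 27.23
position: [0.4464, 0.1764, 0.0357]
tool_rot: [[0.024, 0.001, 1.0], [-1.0, 0.0, 0.024], [-0.0, -1.0, 0.001]]
ft_force: [-0.6, 0.9, -0.2]
grip_width: 0.0406
time_s: 27.4
position: [0.4461, 0.1764, 0.0344]
tool_rot: [[0.024, 0.0, 1.0], [-1.0, 0.0, 0.024], [-0.0, -1.0, 0.0]]
ft_force: [-0.1, 0.1, -1.0]
grip_width: 0.041
```

```bash
python3 -m pendant '[[[0,0,-0.02],0,0],[[0,0,0],0,0]]'
```

```text
time_s: 27.57
position: [0.446, 0.1764, 0.0336]
tool_rot: [[0.024, -0.0, 1.0], [-1.0, -0.0, 0.024], [0.0, -1.0, -0.0]]
ft_force: [0.2, 0.1, -1.2]
grip_width: 0.0409
```

```bash
python3 -m pendant '[[[0,0,-0.02],0,0],[[0,0,0],0,0]]';python3 -m pendant '[[[0,0,-0.02],0,0],[[0,0,0],0,0]]'
```

```text
time_s: 27.73
position: [0.4461, 0.1764, 0.0331]
tool_rot: [[0.024, 0.0, 1.0], [-1.0, 0.0, 0.024], [-0.0, -1.0, 0.0]]
ft_force: [-0.0, -0.8, 0.5]
grip_width: 0.0406
time_s: 27.9
position: [0.4461, 0.1764, 0.033]
tool_rot: [[0.024, 0.0, 1.0], [-1.0, 0.0, 0.024], [-0.0, -1.0, 0.0]]
ft_force: [-2.7, -0.7, 7.4]
grip_width: 0.041
```

```bash
python3 -m pendant '[[[0,0,0.02],0,0],[[0,0,0],0,0.6],[[0,0,0],0,1],[[0,0,0],0,1],[[0,0,0],0,1],[[0,0,0],0,1],[[0,0,0.2],0,1],[[0,0,0.6],0,1],[[0,0,1],0,1],[[0,0,1],0,1],[[0,0,1],0,1],[[0,0,0.1],0,1]]'; python3 -m pendant '[[[0.1,-0.5,0],0,1],[[0.2,-1,0],-0.05,1],[[0.2,-1,0],-0.05,1],[[0.2,-1,0],-0.05,1],[[0.2,-1,0],-0.05,1],[[0.2,-1,0],-0.05,1],[[0.1,-0.5,0],-0.05,1],[[0,0,0],0,1],[[0,0,0],0,1]]'
python3 - <<'E'
from h import *
from rig import env
s,im,d,P=wcloud(env); print(s['position'],s['grip_width']); cv2.imwrite('pics/w10.png',im[...,::-1]);tops(d,P,box=(.35,.75,-.5,.3))
im,d=env.get_image('scene'); cv2.imwrite('pics/s10.png',cv2.resize(im[100:300,150:470],(800,500))[...,::-1])
E
```

```text
time_s: 28.9
position: [0.4479, 0.1767, 0.1551]
tool_rot: [[0.024, 0.009, 1.0], [-1.0, 0.001, 0.024], [-0.001, -1.0, 0.009]]
ft_force: [0.2, -0.6, 1.9]
grip_width: 0.0852
time_s: 29.65
position: [0.4818, -0.0039, 0.1498]
tool_rot: [[-0.003, -0.001, 1.0], [-1.0, 0.0, -0.003], [-0.0, -1.0, -0.001]]
ft_force: [-1.4, 0.3, 0.1]
grip_width: 0.0851
[ 0.4818 -0.0039  0.1498] 0.08507922630421036
[522.  15.] 1991 ztop 0.0879 capmid [0.6154 0.1292] size [0.014  0.0039]
[323. 206.] 2610 ztop 0.0601 capmid [ 0.4823 -0.0034] size [0.0455 0.0456]
[390. 301.] 2091 ztop 0.0896 capmid [ 0.5374 -0.0839] size [0.0214 0.022 ]
```

View pics/w10.png

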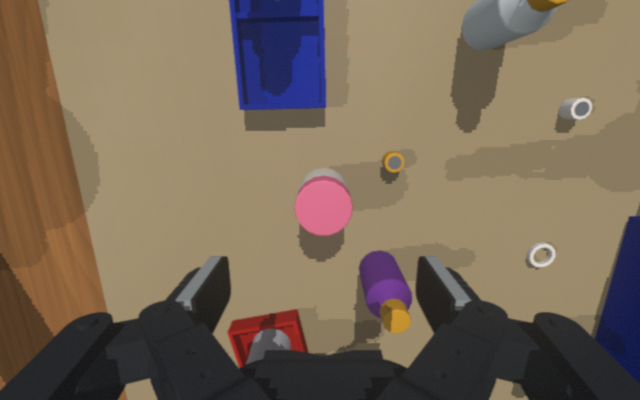

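View pics/s10.png

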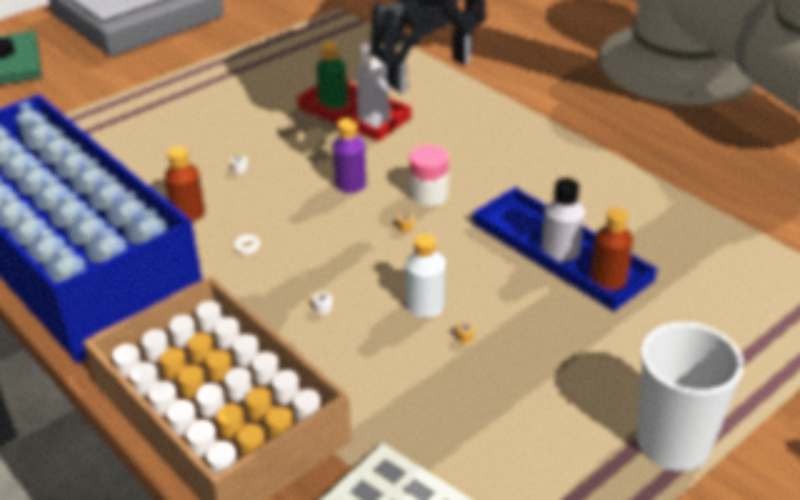

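Both trays' contents are standing and the jar is centred at (323,206). I'll grip the jar.

```bash
python3 -m pendant '[[[0.02,0.02,-0.6],0,1],[[0,0,-1],0,1],[[0,0,-1],0,1],[[0,0,-0.8],0,1],[[0,0,-0.5],0,1],[[0,0,-0.35],0,1],[[0,0,0],0,1],[[0,0,0],0,0],[[0,0,0],0,0],[[0,0,0],0,0],[[0,0,0],0,0],[[0,0,0],0,0]]' 40;python3 -m pendant '[[[0,0,0],0,0],[[0,0,0],0,0],[[0,0,0],0,0]]';python3 -m pendant '[[[0,0,0.3],0,0],[[0,0,0.9],0,0],[[0,0,1],0,0],[[0,0,1],0,0],[[0,0,0.8],0,0],[[0,0,0],0,0]]'
```

```text
time_s: 30.75
position: [0.483, -0.0029, 0.0236]
tool_rot: [[-0.002, 0.002, 1.0], [-1.0, -0.0, -0.002], [0.0, -1.0, 0.002]]
ft_force: [-0.7, 1.6, 4.9]
grip_width: 0.0447
time_s: 31.0
position: [0.483, -0.0029, 0.0236]
tool_rot: [[-0.002, 0.002, 1.0], [-1.0, -0.0, -0.002], [0.0, -1.0, 0.002]]
ft_force: [-1.1, 1.6, 4.4]
grip_width: 0.0453
time_s: 31.5
position: [0.4845, -0.0034, 0.1478]
tool_rot: [[-0.002, 0.009, 1.0], [-1.0, -0.002, -0.002], [0.002, -1.0, 0.009]]
ft_force: [0.7, 0.3, -0.1]
grip_width: 0.0452
```

```bash
python3 -m pendant '[[[-0.15,0.47,0],0.05,0],[[-0.29,0.93,0],0.05,0],[[-0.29,0.93,0],0.05,0],[[-0.29,0.93,0],0.05,0],[[-0.15,0.47,0],0.05,0],[[0,0,0],0,0],[[0,0,0],0,0]]'
python3 - <<'E'
from h import *
from rig import env
s,im,d,P=wcloud(env); print(s['position'],s['grip_width']); cv2.imwrite('pics/w11.png',im[...,::-1]);tops(d,P,box=(.35,.55,.14,.3))
E
```

```text
time_s: 32.08
position: [0.4473, 0.1091, 0.1427]
tool_rot: [[0.021, 0.0, 1.0], [-1.0, -0.0, 0.021], [0.0, -1.0, 0.0]]
ft_force: [-0.2, -0.7, -0.4]
grip_width: 0.0449
[0.4473 0.1091 0.1427] 0.04491720162650962
[322.  20.] 2443 ztop 0.0935 capmid [0.4449 0.2366] size [0.0203 0.008 ]
[322. 120.] 2862 ztop 0.0961 capmid [0.4464 0.1757] size [0.0272 0.027 ]
```

View pics/w11.png

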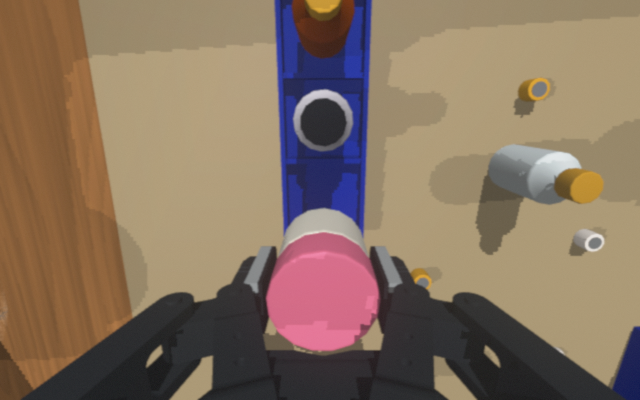

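Short flask upright at (322,120), amber at (322,20), jar over the third well. I'll lower it.

```bash
python3 -m pendant '[[[0,-0.02,-0.5],0,0],[[0,0,-1],0,0],[[0,0,-1],0,0],[[0,0,-0.7],0,0],[[0,0,-0.3],0,0],[[0,0,-0.15],0,0],[[0,0,-0.07],0,0],[[0,0,0],0,0],[[0,0,0],0,0]]'; python3 -m pendant '[[[0,0,-0.03],0,0],[[0,0,0],0,0]]';  python3 -m pendant '[[[0,0,-0.03],0,0],[[0,0,0],0,0]]'
```

```text
time_s: 32.88
position: [0.4481, 0.1079, 0.0316]
tool_rot: [[0.019, 0.001, 1.0], [-1.0, -0.0, 0.019], [0.0, -1.0, 0.001]]
ft_force: [0.1, 0.2, -0.3]
grip_width: 0.0453
time_s: 33.05
position: [0.4478, 0.1082, 0.0305]
tool_rot: [[0.02, 0.001, 1.0], [-1.0, -0.0, 0.02], [0.0, -1.0, 0.001]]
ft_force: [-0.0, -0.2, -1.6]
grip_width: 0.0447
time_s: 33.22
position: [0.4476, 0.1083, 0.0293]
tool_rot: [[0.02, 0.0, 1.0], [-1.0, -0.0, 0.02], [0.0, -1.0, 0.0]]
ft_force: [-0.4, -0.3, -1.1]
grip_width: 0.0449
```

```bash
python3 -m pendant '[[[0,0,-0.03],0,0],[[0,0,0],0,0]]';python3 -m pendant '[[[0,0,-0.02],0,0],[[0,0,0],0,0]]'
```

```text
time_s: 33.38
position: [0.4475, 0.1083, 0.0282]
tool_rot: [[0.02, -0.0, 1.0], [-1.0, 0.0, 0.02], [-0.0, -1.0, -0.0]]
ft_force: [-1.2, 0.8, -0.8]
grip_width: 0.0453
time_s: 33.55
position: [0.4475, 0.1083, 0.0276]
tool_rot: [[0.02, 0.0, 1.0], [-1.0, 0.0, 0.02], [-0.0, -1.0, 0.0]]
ft_force: [0.2, -0.6, -0.7]
grip_width: 0.0447
```

```bash
python3 -m pendant '[[[0,0,-0.02],0,0],[[0,0,0],0,0]]'
```

```text
time_s: 33.72
position: [0.4476, 0.1083, 0.0275]
tool_rot: [[0.02, 0.0, 1.0], [-1.0, -0.0, 0.02], [0.0, -1.0, 0.0]]
ft_force: [-1.6, 0.5, 8.2]
grip_width: 0.0447
```

Contact with the floor, so I'll release, rise and back off for the final check.

```bash
python3 -m pendant '[[[0,0,0.02],0,0],[[0,0,0],0,0.6],[[0,0,0],0,1],[[0,0,0],0,1],[[0,0,0],0,1],[[0,0,0],0,1],[[0,0,0.2],0,1],[[0,0,0.6],0,1],[[0,0,1],0,1],[[0,0,1],0,1],[[0,0,1],0,1],[[0,0,1],0,1]]'; python3 -m pendant '[[[0,0,1],0,1],[[0,-0.5,1],0,1],[[0,-1,0],0,1],[[0,-1,0],0,1],[[0,-0.5,0],0,1],[[0,0,0],0,1],[[0,0,0],0,1]]'
python3 - <<'E'
from h import *
from rig import env
s,im,d,P=wcloud(env); print(s['time_s'],s['position'],s['grip_width'],s['ft_force']); cv2.imwrite('pics/w12.png',im[...,::-1])
for n in('scene','top'):
    im,d=env.get_image(n); np.savez(f'b_{n}.npz',im=im,d=d,**env.camera_model(n))
    cv2.imwrite(f'pics/{n}12.png',cv2.resize(im[90:310,130:482],(800,500))[...,::-1])
    print(n); _,d,P=cloud(n,'b'); tops(d,P,box=(.35,.74,-.33,.5))
E
```

```text
time_s: 34.72
position: [0.4471, 0.1083, 0.1736]
tool_rot: [[0.02, 0.0, 1.0], [-1.0, 0.0, 0.02], [-0.0, -1.0, 0.0]]
ft_force: [1.1, 0.8, 0.0]
grip_width: 0.0852
time_s: 35.3
position: [0.4474, 0.018, 0.2319]
tool_rot: [[0.018, 0.0, 1.0], [-1.0, 0.0, 0.018], [-0.0, -1.0, 0.0]]
ft_force: [0.1, 0.4, -0.3]
grip_width: 0.0853
35.3 [0.4474 0.018  0.2319] 0.0852714565491156 [ 0.0952  0.4349 -0.2821]
scene
[282. 125.] 146 ztop 0.0938 capmid [ 0.442  -0.2425] size [0.0215 0.0262]
[299. 129.] 231 ztop 0.1119 capmid [ 0.4278 -0.1701] size [0.0275 0.0241]
[289. 157.] 156 ztop 0.0905 capmid [ 0.5391 -0.0821] size [0.0182 0.0235]
[222. 168.] 174 ztop 0.0892 capmid [ 0.7166 -0.1644] size [0.021  0.0222]
[358. 175.] 180 ztop 0.0651 capmid [0.4491 0.1104] size [0.0463 0.0449]
[376. 182.] 248 ztop 0.0966 capmid [0.4461 0.1776] size [0.0281 0.0291]
[396. 194.] 228 ztop 0.094 capmid [0.4467 0.2452] size [0.0222 0.0216]
[320. 204.] 212 ztop 0.0904 capmid [0.6178 0.1409] size [0.0195 0.0219]
[425. 252.] 1451 ztop 0.1119 capmid [0.5741 0.4309] size [0.085  0.0836]
top
[417. 137.] 199 ztop 0.0888 capmid [ 0.7126 -0.1686] size [0.0203 0.021 ]
[299. 175.] 188 ztop 0.0891 capmid [0.6135 0.1357] size [0.0217 0.0198]
[179. 188.] 717 ztop 0.1107 capmid [0.5712 0.4277] size [0.0825 0.0836]
[308. 240.] 132 ztop 0.0646 capmid [0.4458 0.1142] size [0.042  0.0248]
[256. 242.] 212 ztop 0.0931 capmid [0.4422 0.2419] size [0.0198 0.0192]
[284. 242.] 228 ztop 0.0957 capmid [0.443 0.174] size [0.0261 0.0267]
[454. 243.] 226 ztop 0.0931 capmid [ 0.4373 -0.2444] size [0.0194 0.0206]
[427. 249.] 285 ztop 0.1111 capmid [ 0.4233 -0.1749] size [0.0256 0.0262]
```

View pics/scene12.png

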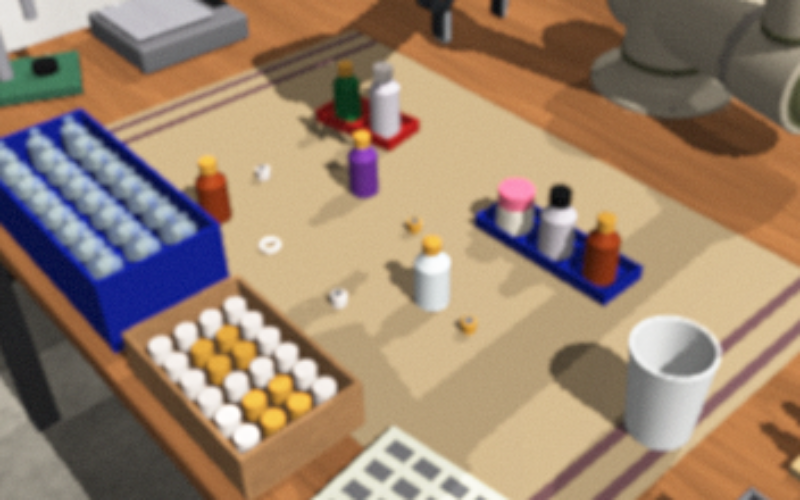

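View pics/top12.png

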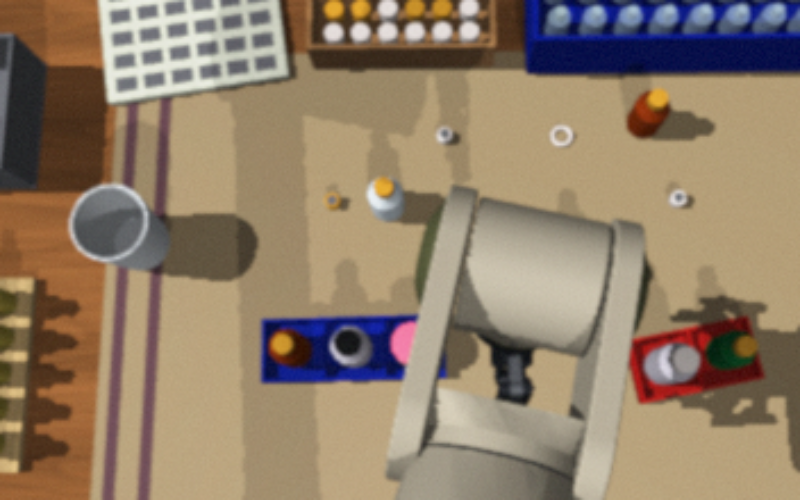

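All five stand upright in separate wells, with tops 4 mm higher than on the table. The clear bottle, beaker, purple bottle and other amber bottle haven't moved, and the gripper is clear. I'll hand it in.

```bash
python3 -c "
from rig import env
print(env.close_job())"
```

```text
the job is handed in; nothing more can be done
None
```

Both gift kits are made up, and the job was handed in at about 35 s of the 115 s allowed.

- **Order and wells:** I placed the green bottle and then the tall flask in the red tray. The amber bottle, short flask and jar followed in the blue tray. The amber taken was the one farthest right. Each went onto its own well's floor until light contact, at most 13 N on the wrist, and was then released.
- **Last checks, scene and top cameras:** All five stand upright in separate wells, about 1–3 mm from the well centres. Their tops read about 4 mm higher than on the table, which matches the well floor. The clear bottle, beaker, purple bottle and other amber are still where they were, and the gripper was open and clear.
- **Disagreements:**
  - The top and scene cameras differed by about 5 mm in position. The wrist camera agreed with their mean, so I worked from that.
  - Measured heights on the table read about 2 mm above the stated ones in all views.
  - The arm partly hid the jar in the final top view, so its position there comes mainly from the scene camera.

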